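# Put the fork-seal tubs away on the stepped rack

## Task

Put two of the three lidded parts tubs away on the grey stepped rack, each on the tier whose headroom suits it: the flat tub on the low lower tier, the deep (middle-height) tub on the taller upper tier. Slide each one squarely in under the sheet above it, standing upright, until its front end is level with the front edge of its tier's board, and let go. The tallest tub fits neither tier and is not part of this job.

Things in the scene. Friction and masses are not known exactly. Their poses are not given: they have to be found in the camera images.
- flat_tub: Lidded parts tub, off-white plastic, grey lid, 140 long x 50 wide x 38 mm high, straight sides, ends alike, about 140 g. Origin: centre of its underside; x along its length, y across its 50 mm width, z up. Starts flat on the bench. The lowest of three tubs of one footprint.
- deep_tub: Lidded parts tub, off-white plastic, grey lid, 140 long x 50 wide x 80 mm high, straight sides, ends alike, about 220 g. Origin: centre of its underside; x along its length, y across its 50 mm width, z up. Starts flat on the bench. The middle one in height of three tubs; the third, 115 mm high, stands near by.
- low_tier (a point): Lower, low tier of the fixed grey steel rack. Point: on the board, middle of its front edge; x level into the rack, y along the edge, z up. Board 12 mm above the bench, 200 mm between side walls, no end stop. Headroom 58 mm under a sheet that starts 105 mm in (side walls no earlier); open above in front of it. The sheet is the upper tier's board, 10 mm thick. Filling this tier first leaves more room.
- high_tier (a point): Upper, taller tier of the fixed grey steel rack. Point: on the board, middle of its front edge; x level into the rack, y along the edge, z up. Board 80 mm above the bench, 200 mm between side walls, no end stop. Headroom 105 mm under a sheet that starts 100 mm in (side walls no earlier); open above in front of it. The sheet is the bare roof, its top 193 mm above the bench. This edge is 105 mm behind the lower one.

How it is judged:
By the outcome, as a careful person would: the job done as asked, in the order asked, and still so for the second after the job is handed in, with the robot touching nothing.
It also fails if it takes over 69 s, if anything falls off the work surface, if the arm or the gripper's body presses on something with over 40 N, if the wrist force passes 120 N, or if a joint passes its speed limit or range.

## Robot

A 6-joint arm with a two-finger parallel gripper is mounted at the origin on the work surface. World frame = base frame: x ahead of the robot, y to its left, z up, the work surface at z = 0. Lengths are in m, angles in rad, forces in N, time in s.
With the tool pointing down it reaches from about 0.35 to 0.925 m from the base axis. Payload 6.4 kg.
Tool frame: the origin (TCP) lies midway between the tips of the shut fingers; the grasp point (between the pads) lies behind it (r.grip_point_offset is the z of the grasp point in the tool frame, in m); z points along the fingers, y is the line along which they close (so a half turn about z gives the same grasp; the last joint's range is limited). The gripper opens to 94 mm and grips with 3 to 60 N. Pads are 16 mm wide; open, the fingers measure 119 mm over their backs; the gripper's body (75 mm by 177 mm) begins 78 mm behind the grasp point.
Start: joints at [-0.174, 0.245, 1.558, -0, 1.339, -0.174], TCP at [0.65, 0, 0.205] pointing down, gripper open.
Joint ranges: [-3.13, 3.13], [-1.02, 2.26], [0.13, 2.54], [-0.95, 4.09], [0.21, 2.88], [-2.74, 2.74]. Speed limits (rad/s): [2.57, 2.57, 3.14, 3.14, 3.14, 3.14].

## Interface

Orientations are given as a 3x3 rotation matrix whose columns are the frame's x, y, z axes.
In Python, from bench import get_obs, optics, order, r gives the robot as it stands.
- The arm moves only by the tool jog_arm, never from a script. Its argument "targets" is text: rows parted by semicolons, each of 7 numbers parted by spaces: the shift along the tool's x, y, z in units of 200 mm (1.0 is 200 mm), then the turn, a rotation vector about the tool's x, y, z in units of 360 degrees (1.0 is 360 degrees), then the gripper's target within -1 to 1 (shut at 1, half-way at 0, fully open at -1). A call has 1 to 20 rows; each row is the pose to reach, as a shift and turn from the pose commanded when the call began, along the tool's axes at that moment, turning the shorter way round; what a row does not reach only later rows make up. A row lasts 1/8 s, in which the tool goes at most 62.5 mm and 10.7 degrees, less where a joint would pass 70% of its speed; a pose out of reach is approached as far as the arm can. A call with a number of a shift or a turn outside -1 to 1 is refused whole. A call with a gripper value outside its range is refused whole. The fingers move at their own pace and stop on an object; "grip_force" is the grip in N (left out, the last holds). Time passes only in rows, so rows that repeat a pose let the fingers close. It gives the time, the measured TCP pose, the force, the opening and the grip force at its end, in the units of the state.
- get_obs(): the state, without advancing time (a new reading comes with each control period).
- optics.get_image(name): name is "scene" or "side" or "wrist"; returns a dict with "image" (384x512x3 uint8, red, green, blue), "fx", "fy", "cx", "cy" (pixels), "dist" ([k1, k2, p1, p2, k3] as OpenCV has them; the pictures are not rectified), "rvec" (rotation vector, rad) and "tvec" (3), from world to camera coordinates, as OpenCV has them. Camera axes: x right, y down, z forward; pixel columns grow to the right and rows downward; lengths in m; the calibration is good to about 2 mm. A picture is of the moment at which its call begins. There is no depth.
- order.hand_in(): hands the job in; it is judged then, once.
The state is a dict: "clock": time; "joint_pos": joint angles; "qd": joint speeds; "tau": joint torques, N m; "ee_pos": TCP position; "tool_rot": TCP orientation; "contact_force": force on the tool from outside, world axes, zero at the start; "wrist_torque": the same for the moment, N m; "grip_width": finger opening in m; "grasp_force": force on a finger pad.
Only numpy, scipy, OpenCV 4.12 (cv2) and the standard library are available. Lean on these libraries where they do the work, as an engineer would, in place of code of your own. Each camera call takes 0.05 s, during which the arm holds its last target. There are 200 camera calls.

## Working session

There is one attempt and no reset: what is moved stays moved. The work goes in short steps, Python scripts to look and compute and a tool call to move; the robot and the scene stay as the last step left them, time stands still between calls to the robot, and variables do not carry over. Pictures are saved under pics/ and viewed, at most 10 in all, crops included, and the job is handed in when it is done.

Besides the shell and the picture viewer there is one more tool, called after "Request:" as name(argument=value, ...) on one line, values as JSON. jog_arm: Moves the arm, as the interface text tells. Shifts and turns lie within -1 to 1; 1 stands for 200 mm of shift or 360 degrees of turn. Its arguments: {"type":"object","properties":{"targets":{"type":"string"},"grip_force":{"type":"number"}},"required":["targets"]}

```bash
ls; mkdir -p pics
python3 - <<'E'
from bench import get_obs, optics, order, r
import cv2
for n in ["scene","side"]:
    d=optics.get_image(n); cv2.imwrite(f"pics/{n}0.png",d["image"][:,:,::-1])
    print(n,{k:v for k,v in d.items() if k!="image"})
print(r.grip_point_offset); print(get_obs())
E
```

```text
pics
scene {'fx': 446.1036022909967, 'fy': 446.1036022909967, 'cx': 257.9969828062851, 'cy': 182.71652181430113, 'dist': array([0.02784119, 0.        , 0.        , 0.        , 0.        ]), 'rvec': array([ 2.31217426,  0.58791867, -0.25545578]), 'tvec': array([-0.44392373, -0.15920823,  1.22273979])}
side {'fx': 443.56004664070633, 'fy': 443.56004664070633, 'cx': 253.5022053346186, 'cy': 195.98788180388567, 'dist': array([-0.1750157,  0.       ,  0.       ,  0.       ,  0.       ]), 'rvec': array([ 2.2074597 , -0.68812323,  0.30612535]), 'tvec': array([-0.46743188,  0.22280074,  0.76085783])}
-0.0188
{'clock': 0.1, 'joint_pos': array([-1.74123882e-01,  2.45764688e-01,  1.55886105e+00, -7.79615133e-06,
        1.33870314e+00, -1.74096422e-01]), 'qd': array([-0.00015296, -0.00022774, -0.00288976, -0.00061927,  0.00078038,
        0.00134652]), 'tau': array([ 3.34354118e-04, -4.16915452e+01, -3.15525234e+01,  6.87146815e-02,
        3.09705036e-02, -6.25096459e-05]), 'ee_pos': array([6.49467305e-01, 8.19342923e-05, 2.04459168e-01]), 'tool_rot': array([[ 2.59110925e-05,  9.99998535e-01, -1.71128884e-03],
       [ 9.99999957e-01, -2.54091715e-05,  2.93321089e-04],
       [ 2.93277177e-04, -1.71129637e-03, -9.99998493e-01]]), 'contact_force': array([-0.2357309 , -0.71086056,  0.0756517 ]), 'wrist_torque': array([ 0.03799936,  0.02338904, -0.00100393]), 'grasp_force': 0.0, 'grip_width': 0.0941388025616797}
```

View pics/scene0.png

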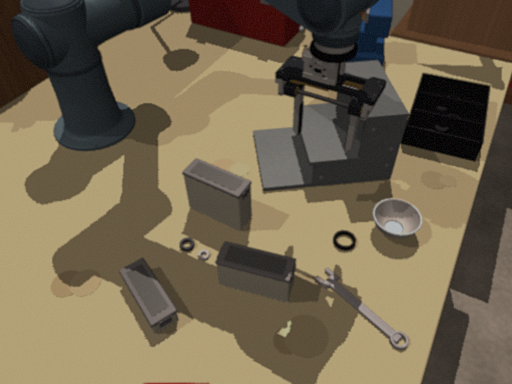

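View pics/side0.png

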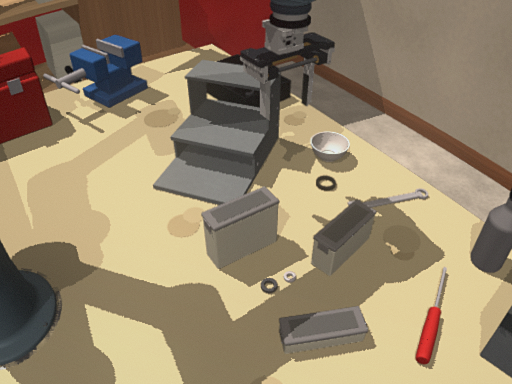

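Scene view: the rack's low front edge runs from about (254,129) to (265,189). The flat tub is at (148,292), the deep tub at (256,270) and the tall one at (218,193). The side view agrees: flat (323,328), deep (344,237), tall (241,225). Next I'll localise them roughly.

```bash
cat > h.py <<'E'
import numpy as np, cv2
def K(d): return np.array([[d["fx"],0,d["cx"]],[0,d["fy"],d["cy"]],[0,0,1]])
def ray(d,uv):
    p=cv2.undistortPoints(np.array(uv,float).reshape(-1,1,2),K(d),d["dist"]).reshape(-1,2)
    R=cv2.Rodrigues(np.asarray(d["rvec"]))[0]; o=-R.T@d["tvec"]
    return o,np.c_[p,np.ones(len(p))]@R
def onz(d,uv,z):
    o,v=ray(d,uv); return o+v*((z-o[2])/v[:,2])[:,None]
def proj(d,P):
    return cv2.projectPoints(np.array(P,float),np.asarray(d["rvec"]),np.asarray(d["tvec"]),K(d),d["dist"])[0].reshape(-1,2)
E
python3 - <<'E'
from bench import optics
from h import *
np.set_printoptions(precision=4,suppress=True)
s=optics.get_image("scene"); e=optics.get_image("side")
print("rack front s",onz(s,[(254,129),(265,189)],.012)[:,:2].tolist()," side",onz(e,[(155,186),(238,200)],.012)[:,:2].tolist())
print("hi front s",onz(s,[(303,110),(312,180)],.08)[:,:2].tolist()," side",onz(e,[(174,137),(255,155)],.08)[:,:2].tolist())
print("flat s\n",onz(s,[(121,271),(143,260),(175,311),(155,325)],.038)," side\n",onz(e,[(280,319),(361,309),(369,331),(283,346)],.038))
print("deep s\n",onz(s,[(225,245),(295,254),(293,277),(219,262)],.08)," side\n",onz(e,[(314,235),(360,203),(376,213),(332,247)],.08))
print("tall s\n",onz(s,[(184,171),(198,161),(250,180),(247,194)],.115)," side\n",onz(e,[(204,208),(263,190),(279,202),(217,223)],.115))
for n,d in(("s",s),("e",e)):
    c={"s":((100,140,400,230),(230,50,420,200)),"e":((190,180,410,360),(140,50,340,215))}[n]
    for i,(a,b,x,y) in enumerate(c):
        im=d["image"][b:y,a:x,::-1]; print(n,i,(a,b))
        if n=="s" and i==0: im=d["image"][150:350,100:320,::-1]
        cv2.imwrite(f"pics/c_{n}{i}.png",cv2.resize(im,None,fx=3,fy=3,interpolation=cv2.INTER_CUBIC))
E
```

```text
rack front s [[0.3993708232331173, 0.17347055482481766], [0.5283204696226527, -0.0053722413962145055]]  side [[0.3994106976882871, 0.1591924591788071], [0.531527296951488, 0.008390380246200535]]
hi front s [[0.5138044643159041, 0.224364864656452], [0.6346776017524364, 0.008676446592231324]]  side [[0.4886273300046079, 0.2204021145549302], [0.6055460137504571, 0.0489570145858651]]
flat s
 [[ 0.4001 -0.3443  0.038 ]
 [ 0.421  -0.3049  0.038 ]
 [ 0.5398 -0.3629  0.038 ]
 [ 0.525  -0.4005  0.038 ]]  side
 [[ 0.4123 -0.3029  0.038 ]
 [ 0.5361 -0.3673  0.038 ]
 [ 0.5166 -0.4067  0.038 ]
 [ 0.3859 -0.3461  0.038 ]]
deep s
 [[ 0.5608 -0.2244  0.08  ]
 [ 0.6849 -0.1806  0.08  ]
 [ 0.7028 -0.2264  0.08  ]
 [ 0.5712 -0.2618  0.08  ]]  side
 [[ 0.5536 -0.2161  0.08  ]
 [ 0.6859 -0.2021  0.08  ]
 [ 0.6913 -0.2411  0.08  ]
 [ 0.5609 -0.2574  0.08  ]]
tall s
 [[ 0.4019 -0.125   0.115 ]
 [ 0.4105 -0.0861  0.115 ]
 [ 0.5357 -0.0832  0.115 ]
 [ 0.5495 -0.1197  0.115 ]]  side
 [[ 0.4078 -0.0723  0.115 ]
 [ 0.5262 -0.0927  0.115 ]
 [ 0.5308 -0.1376  0.115 ]
 [ 0.4074 -0.1194  0.115 ]]
s 0 (100, 140)
s 1 (230, 50)
e 0 (190, 180)
e 1 (140, 50)
```

Run:
```python
import cv2,numpy as np
a=cv2.imread("pics/scene0.png")[50:200,240:410]; b=cv2.imread("pics/side0.png")[55:205,145:290]
c=[cv2.resize(i,None,fx=2.5,fy=4*0+2.5*1.0,interpolation=cv2.INTER_CUBIC) for i in (a,b)]
cv2.imwrite("pics/rack.png",np.clip(np.hstack(c)*1.5,0,255).astype(np.uint8))
```

```text
(no output)
```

View pics/rack.png

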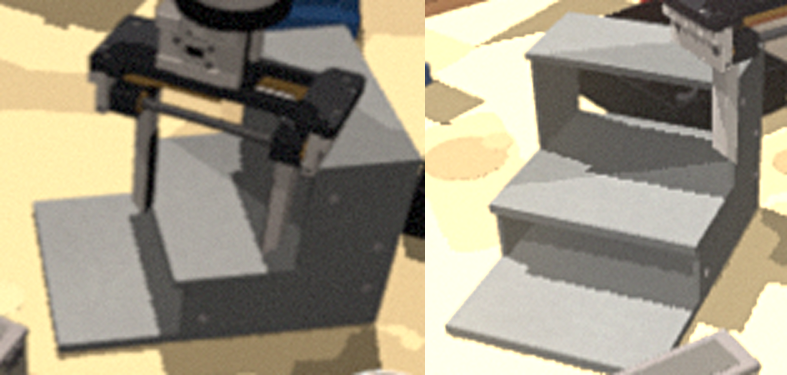

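Rack crop (left is scene, right is side). Corners in the full pictures:
- **Scene:** low front left (254,131), low front right (265,188), high front right (311,162), roof back right (408,113), roof back left (378,61).
- **Side:** low front left (154,186), high front left (171,138), high front right (254,154), roof front left (186,78), roof back left (203,60).

I'll fit the rack and tub poses to these.

```bash
cat >> h.py <<'E'
from scipy.optimize import least_squares
def T(p,P):
    c,s=np.cos(p[2]),np.sin(p[2]); P=np.array(P,float)
    return np.c_[p[0]+c*P[:,0]-s*P[:,1],p[1]+s*P[:,0]+c*P[:,1],P[:,2]]
def fit(model,views,p0):
    f=lambda p:np.concatenate([(proj(d,T(p,[model(p)[k] for k in o]))-np.array(list(o.values()))).ravel() for d,o in views])
    r=least_squares(f,p0,loss="soft_l1"); return r.x,f(r.x)
E
python3 - <<'E'
from bench import optics
from h import *
np.set_printoptions(precision=4,suppress=True)
s=optics.get_image("scene"); e=optics.get_image("side")
def rack(p):
    w=p[3]/2;D=p[4]
    return dict(ll=(0,w,.012),lr=(0,-w,.012),hl=(.105,w,.08),hr=(.105,-w,.08),rl=(.205,w,.193),rr=(.205,-w,.193),bl=(D,w,.193),br=(D,-w,.193))
x,f=fit(rack,[(s,dict(ll=(254,131.2),lr=(264.8,188),hr=(311.2,162),br=(408,113.2),bl=(378,61.2))),
 (e,dict(ll=(153.8,186.2),hl=(171.4,137.8),hr=(253.8,153.8),rl=(185.8,77.8),bl=(203,60.2)))],[.465,.084,.67,.2,.3])
print("rack",x,np.round(f,1))
def tub(h): return lambda p:dict(a=(-.07,.025,h),b=(.07,.025,h),c=(.07,-.025,h),d=(-.07,-.025,h))
def go(n,h,ps,pe,p0):
    x,f=fit(tub(h),[(s,ps),(e,pe)],p0); print(n,x,np.round(f,1))
go("flat",.038,dict(d=(121,271),a=(143,260),b=(175,311),c=(155,325)),dict(a=(280,319),b=(361,309),c=(369,331),d=(283,346)),[.47,-.35,-.4])
go("deep",.08,dict(a=(225,245),b=(295,254),c=(293,277),d=(219,262)),dict(a=(314,235),b=(360,203),c=(376,213),d=(332,247)),[.62,-.22,.2])
go("tall",.115,dict(d=(184,171),a=(198,161),b=(250,180),c=(247,194)),dict(a=(204,208),b=(263,190),c=(279,202),d=(217,223)),[.47,-.1,0])
E
```

```text
rack [0.4622 0.0795 0.6306 0.2082 0.3033] [-1.4  0.1 -1.4  0.1 -1.1  0.2  0.4 -0.1 -0.9 -0.7  1.  -1.4  0.5 -1.3
  0.1 -1.   0.1 -2.2 -0.1 -0.8]
flat [ 0.4657 -0.3544 -0.452 ] [-4.1 -1.  -1.8 -2.9  0.1 -0.2 -5.9  1.5  0.1 -1.1 -0.5 -2.9  0.8 -0.1
  3.  -1.8]
deep [ 0.6285 -0.2225  0.2425] [-0.2 -4.8  2.5  1.5 -1.1  1.4 -2.7 -0.3  0.  -0.5 -5.6 -6.5 -0.2 -5.4
  4.7  0.8]
tall [ 0.4729 -0.1006 -0.0031] [ 0.2  0.3 -0.1 -4.1  4.9 -1.1 -4.5  0.9 -1.5  2.   2.  -7.8  1.3 -5.9
 -0.5  3. ]
```

The rack fit is good to about 2 mm: low_tier at (0.462, 0.080), yaw 0.63. The tub fits are rougher, so I'll write a move helper and take a close look above the flat tub.

```bash
cat >> h.py <<'E'
from scipy.spatial.transform import Rotation as Ro
def row(o,pos,psi):
    """units for a target TCP pos (world), tool down, tool y at world angle psi"""
    R=np.array(o["tool_rot"]); s,c=np.sin(psi),np.cos(psi)
    G=np.array([[-s,c,0],[c,s,0],[0,0,-1.]])
    return_=np.r_[R.T@(np.array(pos)-o["ee_pos"])/.2, Ro.from_matrix(R.T@G).as_rotvec()/(2*np.pi)]
    return np.round(return_,4)
E
sed -i 's/s,c=np.sin(psi),np.cos(psi)/s,c=np.sin(psi),np.cos(psi)  # x = y cross z/; s/\[-s,c,0\],\[c,s,0\]/[-s,c,0],[c,s,0]/' h.py
python3 - <<'E'
from bench import get_obs
from h import *
o=get_obs(); print(row(o,[.466,-.354,.22],-2.02), row(o,o["ee_pos"],0))
E
```

```text
[-1.7701e+00 -9.1910e-01 -7.4000e-02 -1.0000e-04  1.0000e-04  3.2150e-01] [ 0.      0.      0.     -0.0001 -0.     -0.    ]
```

Request:
jog_arm(targets="-0.2 -0.1 -0.2 0 0 0.02 -1;-0.4 -0.2 -0.2 0 0 0.05 -1;-0.6 -0.35 -0.2 0 0 0.08 -1;-0.8 -0.45 -0.2 0 0 0.11 -1;-1 -0.5 -0.2 0 0 0.14 -1;-1 -0.5 -0.2 0 0 0.17 -1;-1 -0.5 -0.2 0 0 0.17 -1")

```text
clock: 1.18
ee_pos: [0.5498, -0.2004, 0.2454]
tool_rot: [[0.876, 0.483, -0.0], [0.483, -0.876, 0.0], [-0.0, -0.0, -1.0]]
contact_force: [0.2, 0.8, -0.2]
grip_width: 0.0941
grasp_force: 0.0
```

Run:
```python
from bench import get_obs
from h import *
o=get_obs(); print(o["ee_pos"],o["joint_pos"],row(o,[.466,-.354,.24],-2.02))
```

```text
[ 0.54982035 -0.2003968   0.24541777] [-5.43160015e-01  6.32812851e-02  1.68759627e+00  5.66172048e-05
  1.39081807e+00  5.23924748e-01] [-0.7377  0.4703  0.027  -0.      0.      0.1517]
```

Request:
jog_arm(targets="-0.25 0.15 0.03 0 0 0.03 -1;-0.5 0.3 0.03 0 0 0.06 -1;-0.74 0.47 0.03 0 0 0.09 -1;-0.74 0.47 0.03 0 0 0.12 -1;-0.74 0.47 0.03 0 0 0.15 -1;-0.74 0.47 0.03 0 0 0.152 -1;-0.74 0.47 0.03 0 0 0.152 -1")

```text
clock: 2.05
ee_pos: [0.4659, -0.3532, 0.2394]
tool_rot: [[0.901, -0.433, -0.0], [-0.433, -0.901, 0.0], [-0.0, -0.0, -1.0]]
contact_force: [-0.7, -0.7, -0.3]
grip_width: 0.0939
grasp_force: 0.0
```

Run:
```python
from bench import get_obs,optics
from h import *
o=get_obs(); print(o["ee_pos"])
d=optics.get_image("wrist"); cv2.imwrite("pics/w1.png",d["image"][:,:,::-1])
P=T([.466,-.354,-.45],[(-.07,.025,.038),(.07,.025,.038),(.07,-.025,.038),(-.07,-.025,.038)])
print(proj(d,P))
```

```text
[ 0.46586828 -0.35323543  0.23942613]
[[238.17727073 214.97335721]
 [236.58447382 114.27690989]
 [275.06282705 114.36777653]
 [272.98772638 215.05093734]]
```

View pics/w1.png

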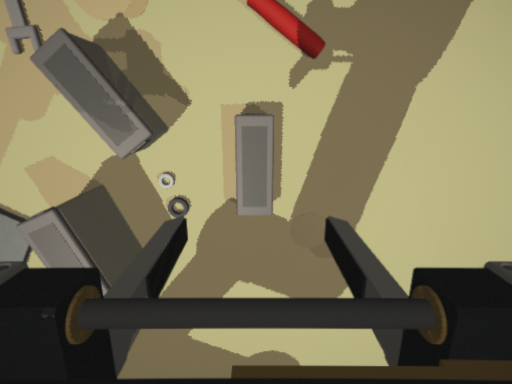

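The wrist view shows the flat tub at (236–273, 114–216), which matches the predicted corners to within about 2 px. The deep tub's lid is at (33–150, 30–156). I'll grasp the flat tub and refine the deep tub's pose from this picture.

Request:
jog_arm(targets="-0.05 0.004 0.25 0 0 0 -1;-0.05 0.004 0.5 0 0 0 -1;-0.05 0.004 0.75 0 0 0 -1;-0.05 0.004 0.95 0 0 0 -1;-0.05 0.004 1 0 0 0 -1;-0.05 0.004 1 0 0 0 -1", grip_force=25)

```text
clock: 2.85
ee_pos: [0.4566, -0.3502, 0.0399]
tool_rot: [[0.9, -0.436, 0.0], [-0.436, -0.9, -0.0], [0.0, 0.0, -1.0]]
contact_force: [-0.5, -0.2, 0.5]
grip_width: 0.0935
grasp_force: 0.0
```

Run:
```python
from bench import get_obs,optics
from h import *
np.set_printoptions(precision=4,suppress=True)
print(get_obs()["ee_pos"])
```

```text
[ 0.4566 -0.3502  0.0399]
```

Request:
jog_arm(targets="0 0 0.1 0 0 0 -1;0 0 0.18 0 0 0 -1;0 0 0.18 0 0 0 -1;0 0 0.18 0 0 0 1;0 0 0.18 0 0 0 1;0 0 0.18 0 0 0 1;0 0 0.18 0 0 0 1;0 0 0.18 0 0 0 1;0 0 0.18 0 0 0 1;0 0 0.18 0 0 0 1;0 0 0.18 0 0 0 1", grip_force=25)

```text
clock: 4.22
ee_pos: [0.4565, -0.3499, 0.0037]
tool_rot: [[0.899, -0.437, 0.0], [-0.437, -0.899, 0.0], [0.0, -0.0, -1.0]]
contact_force: [1.2, 3.2, 4.1]
grip_width: 0.0502
grasp_force: 25.0
```

Request:
jog_arm(targets="0 0 -0.2 0 0 0 1;0 0 -0.45 0 0 0 1;0 0 -0.7 0 0 0 1;0 0 -0.9 0 0 0 1;0 0 -1 0 0 0 1;0 0 -1 0 0 0 1")

```text
clock: 4.97
ee_pos: [0.4564, -0.3505, 0.2039]
tool_rot: [[0.899, -0.437, 0.001], [-0.437, -0.899, -0.002], [0.001, 0.001, -1.0]]
contact_force: [0.9, 1.1, -2.2]
grip_width: 0.0498
grasp_force: 25.0
```

Run:
```python
from bench import get_obs,optics
from h import *
np.set_printoptions(precision=4,suppress=True)
o=get_obs();print(o["ee_pos"],o["grip_width"]);print(row(o,[.46,-.13,.22],-1.5),row(o,[.4743,.0883,.22],-.94))
```

```text
[ 0.4564 -0.3505  0.2039] 0.04982724560899458
[-0.4659 -0.9995 -0.0822  0.0002 -0.0002 -0.0833] [-0.8788 -2.0124 -0.0838  0.0003 -0.0001 -0.1724]
```

Request:
jog_arm(targets="-0.1 -0.2 -0.08 0 0 -0.015 1;-0.2 -0.4 -0.08 0 0 -0.03 1;-0.28 -0.6 -0.08 0 0 -0.05 1;-0.37 -0.8 -0.08 0 0 -0.07 1;-0.45 -1 -0.08 0 0 -0.085 1;-0.45 -1 -0.08 0 0 -0.085 1")

```text
clock: 5.72
ee_pos: [0.4615, -0.1282, 0.2166]
tool_rot: [[0.996, 0.085, -0.004], [0.085, -0.996, 0.002], [-0.004, -0.002, -1.0]]
contact_force: [-0.3, -1.2, -1.7]
grip_width: 0.0499
grasp_force: 25.0
```

Run:
```python
from bench import get_obs,optics
from h import *
np.set_printoptions(precision=4,suppress=True)
o=get_obs();print(o["ee_pos"]);print(row(o,[.4743,.0883,.22],-.94))
```

```text
[ 0.4615 -0.1282  0.2166]
[ 0.1557 -1.0733 -0.0147 -0.0006  0.0005 -0.0868]
```

Request:
jog_arm(targets="0.03 -0.2 0 0 0 -0.015 1;0.06 -0.4 0 0 0 -0.03 1;0.09 -0.6 0 0 0 -0.05 1;0.12 -0.8 0 0 0 -0.07 1;0.15 -1 0 0 0 -0.087 1;0.15 -1 0 0 0 -0.087 1;0.15 -1 0 0 0 -0.087 1")

```text
clock: 6.6
ee_pos: [0.476, 0.07, 0.2182]
tool_rot: [[0.81, 0.586, -0.002], [0.586, -0.81, -0.0], [-0.002, -0.001, -1.0]]
contact_force: [-0.5, 0.3, -0.5]
grip_width: 0.0497
grasp_force: 25.0
```

Run:
```python
from bench import get_obs,optics
from h import *
np.set_printoptions(precision=4,suppress=True)
o=get_obs();print(o["ee_pos"]);print(row(o,[.4743,.0883,.10],-.94))
d=optics.get_image("wrist"); cv2.imwrite("pics/w2.png",d["image"][:,:,::-1])
R=cv2.Rodrigues(d["rvec"])[0]; print("cam in tool",o["tool_rot"].T@(-R.T@d["tvec"]-o["ee_pos"]))
w=.1041;p=[.4622,.0795,.6306]
print(proj(d,T(p,[(0,w,.012),(0,-w,.012),(.105,w,.08),(.105,-w,.08),(.205,w,.193),(.205,-w,.193)])))
```

```text
[0.476  0.07   0.2182]
[ 0.0479 -0.0785  0.5908 -0.0001  0.0003 -0.0007]
cam in tool [ 0.0801  0.0005 -0.1806]
[[ 168.9421  170.2482]
 [ 318.9433  169.7025]
 [ 140.9356   86.8273]
 [ 338.6288   86.1212]
 [  40.4348 -115.6951]
 [ 409.6487 -116.4291]]
```

View pics/w2.png

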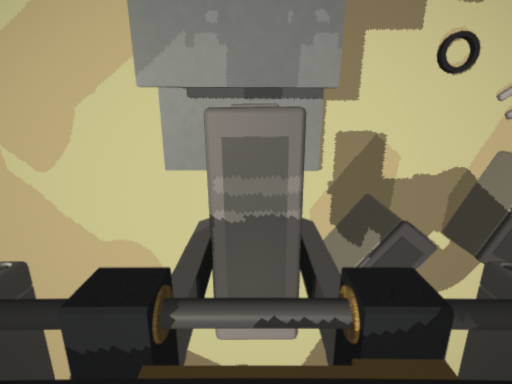

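The low front edge is at (164–322, 170) and the high edge at (137–340, 87). Their mid-points and angle agree with the model to about 1 mm, and the tub hangs square in the fingers. I'll lower it in front of the sheet.

Request:
jog_arm(targets="0.045 -0.08 0.2 0 0 0 1;0.045 -0.08 0.4 0 0 0 1;0.045 -0.08 0.6 0 0 0 1;0.045 -0.08 0.75 0 0 0 1;0.045 -0.08 0.88 0 0 0 1;0.045 -0.08 0.95 0 0 0 1;0.045 -0.08 0.95 0 0 0 1;0.045 -0.08 0.95 0 0 0 1")

```text
clock: 7.65
ee_pos: [0.4752, 0.0889, 0.0305]
tool_rot: [[0.809, 0.587, 0.002], [0.587, -0.809, -0.0], [0.002, 0.001, -1.0]]
contact_force: [0.0, -0.2, -1.1]
grip_width: 0.0498
grasp_force: 25.0
```

Run:
```python
from bench import get_obs,optics
from h import *
np.set_printoptions(precision=4,suppress=True)
o=get_obs();print(o["ee_pos"]);c=np.array([.8077,.5896])
for x,z in((.015,.0197),(.06,.0197),(.06,.0165)): print(row(o,[*(np.array([.4622,.0795])+x*c),z],-.94))
```

```text
[0.4752 0.0889 0.0305]
[-0.0054 -0.0006  0.054   0.0002 -0.0002 -0.0005]
[ 0.2196 -0.0012  0.0544  0.0002 -0.0002 -0.0005]
[ 0.2196 -0.0012  0.0704  0.0002 -0.0002 -0.0005]
```

Request:
jog_arm(targets="0 0 0.03 0 0 0 1;0 0 0.05 0 0 0 1;0.05 0 0.05 0 0 0 1;0.1 0 0.05 0 0 0 1;0.15 0 0.05 0 0 0 1;0.2 0 0.05 0 0 0 1;0.22 0 0.055 0 0 0 1;0.22 0 0.065 0 0 0 1;0.22 0 0.07 0 0 0 1;0.22 0 0.07 0 0 0 1")

```text
clock: 8.9
ee_pos: [0.5096, 0.1151, 0.0157]
tool_rot: [[0.809, 0.588, -0.0], [0.588, -0.809, 0.0], [-0.0, -0.0, -1.0]]
contact_force: [-1.6, 0.7, 2.7]
grip_width: 0.0501
grasp_force: 25.0
```

Run:
```python
from bench import get_obs,optics
from h import *
np.set_printoptions(precision=4,suppress=True)
o=get_obs();print(o["ee_pos"],o["contact_force"]);c=np.array([.8077,.5896])
print(row(o,[*(np.array([.4622,.0795])+.06*c),.0165],-.94))
ims=[]
for n in("side","scene"):
    d=optics.get_image(n); uv=proj(d,T([.4622,.0795,.6306],[(0,w,z) for w in(-.104,-.025,.025,.104) for z in(.012,.05)]))
    m=uv.mean(0).astype(int); a,b=m-[50,50]; im=d["image"][b:b+100,a:a+100,::-1]
    print(n,(a,b),uv.round(1).tolist()); ims.append(cv2.resize(im,None,fx=4,fy=4,interpolation=cv2.INTER_CUBIC))
cv2.imwrite("pics/f1.png",np.clip(np.hstack(ims)*1.5,0,255))
```

```text
[0.5096 0.1151 0.0157] [-1.5879  0.7474  2.7206]
[ 0.0037  0.0041 -0.0042 -0.0001  0.     -0.0004]
side (np.int64(145), np.int64(138)) [[238.1, 204.6], [237.7, 191.5], [205.2, 196.8], [203.9, 183.8], [185.2, 192.0], [183.4, 179.1], [154.8, 184.8], [152.3, 172.0]]
scene (np.int64(207), np.int64(103)) [[263.3, 188.0], [263.3, 176.4], [259.0, 164.7], [258.8, 153.1], [256.4, 151.1], [256.2, 139.5], [252.7, 131.3], [252.3, 119.8]][ WARN:0@0.911] global loadsave.cpp:1063 imwrite_ Unsupported depth image for selected encoder is fallbacked to CV_8U.
```

View pics/f1.png

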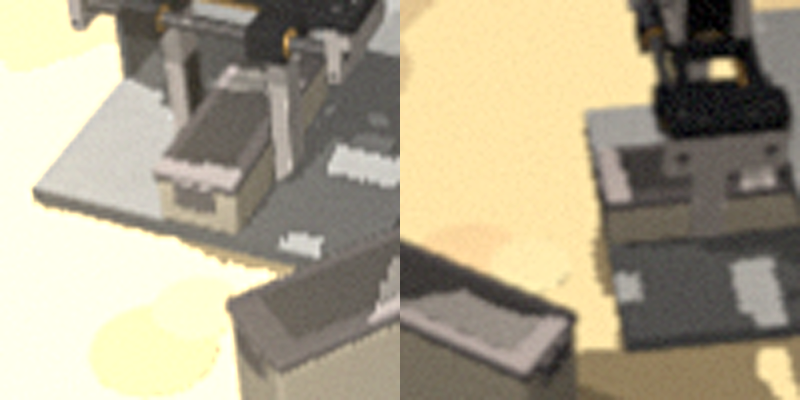

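The tub's front bottom corners, (238,234) and (162,218) in the crop, fall on the projected board edge in both views to within about 1 px. I'll release it and retreat.

Request:
jog_arm(targets="0 0 -0.005 0 0 0 -0.2;0 0 -0.005 0 0 0 -0.2;0 0 -0.005 0 0 0 -0.5;0 0 -0.005 0 0 0 -1;0 0 -0.005 0 0 0 -1;0 0 -0.005 0 0 0 -1;0 0 -0.05 0 0 0 -1;0 0 -0.2 0 0 0 -1;0 0 -0.45 0 0 0 -1;0 0 -0.7 0 0 0 -1;0 0 -0.95 0 0 0 -1;0 0 -1 0 0 0 -1;0 0 -1 0 0 0 -1")

```text
clock: 10.62
ee_pos: [0.5098, 0.1151, 0.2158]
tool_rot: [[0.809, 0.588, 0.001], [0.588, -0.809, 0.0], [0.001, 0.001, -1.0]]
contact_force: [0.1, 0.4, -0.2]
grip_width: 0.0938
grasp_force: 0.0
```

Run:
```python
from bench import get_obs,optics
from h import *
np.set_printoptions(precision=4,suppress=True)
o=get_obs();print(o["ee_pos"],o["grip_width"]);print(row(o,[.56,-.05,.25],-1.1),row(o,[.6285,-.2225,.26],-1.37))
```

```text
[0.5098 0.1151 0.2158] 0.0937631833864487
[-0.2822  0.8154 -0.1708  0.0001 -0.0001  0.0251] [-0.5121  1.7145 -0.2205  0.0001 -0.0001  0.068 ]
```

Request:
jog_arm(targets="0 0.1 -0.15 0 0 0 -1;-0.1 0.3 -0.2 0 0 0.01 -1;-0.2 0.55 -0.2 0 0 0.02 -1;-0.28 0.75 -0.2 0 0 0.035 -1;-0.32 0.95 -0.2 0 0 0.05 -1;-0.32 1 -0.2 0 0 0.068 -1;-0.32 1 -0.2 0 0 0.068 -1")

```text
clock: 11.5
ee_pos: [0.5746, -0.0847, 0.2526]
tool_rot: [[0.98, 0.2, -0.005], [0.2, -0.98, 0.002], [-0.004, -0.003, -1.0]]
contact_force: [-0.5, -0.1, 0.0]
grip_width: 0.0937
grasp_force: 0.0
```

Run:
```python
from bench import get_obs,optics
from h import *
np.set_printoptions(precision=4,suppress=True)
o=get_obs();print(o["ee_pos"]);print(row(o,[.62,-.2225,.26],-1.37))
```

```text
[ 0.5746 -0.0847  0.2526]
[ 0.0845  0.7204 -0.0391 -0.0004  0.0007  0.0001]
```

Request:
jog_arm(targets="0.02 0.2 -0.04 0 0 0 -1;0.05 0.4 -0.04 0 0 0 -1;0.08 0.6 -0.04 0 0 0 -1;0.08 0.72 -0.04 0 0 0 -1;0.08 0.72 -0.04 0 0 0 -1;0.08 0.72 -0.04 0 0 0 -1")

```text
clock: 12.25
ee_pos: [0.6197, -0.2209, 0.2631]
tool_rot: [[0.98, 0.201, -0.001], [0.201, -0.98, 0.001], [-0.001, -0.001, -1.0]]
contact_force: [-0.0, 0.6, -1.0]
grip_width: 0.0939
grasp_force: 0.0
```

Run:
```python
from bench import get_obs,optics
from h import *
np.set_printoptions(precision=4,suppress=True)
o=get_obs();print(o["ee_pos"])
d=optics.get_image("wrist"); cv2.imwrite("pics/w3.png",d["image"][:,:,::-1])
print(proj(d,T([.6285,-.2225,.2],[(x,y,z) for z in (.08,0) for x,y in((-.07,.025),(.07,.025),(.07,-.025),(-.07,-.025))])))
```

```text
[ 0.6197 -0.2209  0.2631]
[[239.2744 214.1636]
 [237.7443 107.6528]
 [278.4201 107.7599]
 [275.8631 214.2652]
 [242.0192 196.3062]
 [241.011  107.342 ]
 [274.3622 107.4302]
 [272.5618 196.3903]]
```

View pics/w3.png

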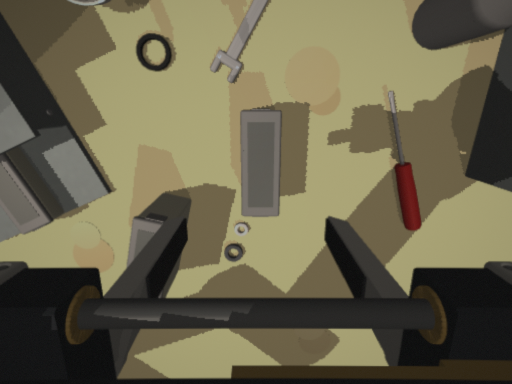

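The lid corners are at about (242,110), (281,111), (278,216) and (242,216), close to the prediction. I'll refit with these.

Run:
```python
from bench import get_obs,optics
from h import *
np.set_printoptions(precision=4,suppress=True)
o=get_obs(); d=optics.get_image("wrist"); h=.08
x,f=fit(lambda p:dict(a=(-.07,.025,h),b=(.07,.025,h),c=(.07,-.025,h),d=(-.07,-.025,h)),[(d,dict(b=(241.5,110),c=(281,110.5),d=(278.5,216),a=(242,216)))],[.6285,-.2225,.2])
print(x,f.round(1)); c=np.array([np.cos(x[2]),np.sin(x[2])])
print(row(o,[*(x[:2]-.02*c),.10],x[2]-np.pi/2))
```

```text
[ 0.6266 -0.2268  0.1982] [-0.5  0.1  0.5 -0.3 -0.   0.2 -0.   0. ]
[-0.0725  0.0362  0.8169 -0.0001  0.      0.0007]
```

Request:
jog_arm(targets="-0.07 0.036 0.2 0 0 0 -1;-0.07 0.036 0.4 0 0 0 -1;-0.07 0.036 0.6 0 0 0 -1;-0.07 0.036 0.8 0 0 0 -1;-0.07 0.036 1 0 0 0 -1;-0.07 0.036 1 0 0 0 -1")

```text
clock: 13.1
ee_pos: [0.6052, -0.2297, 0.0601]
tool_rot: [[0.98, 0.201, -0.006], [0.201, -0.98, 0.004], [-0.005, -0.005, -1.0]]
contact_force: [0.9, -0.6, 0.2]
grip_width: 0.0937
grasp_force: 0.0
```

Request:
jog_arm(targets="0 0 0.08 0 0 0 -1;0 0 0.135 0 0 0 -1;0 0 0.135 0 0 0 -1;0 0 0.135 0 0 0 1;0 0 0.135 0 0 0 1;0 0 0.135 0 0 0 1;0 0 0.135 0 0 0 1;0 0 0.135 0 0 0 1;0 0 0.135 0 0 0 1;0 0 0.135 0 0 0 1;0 0 0.135 0 0 0 1", grip_force=30)

```text
clock: 14.48
ee_pos: [0.6076, -0.2317, 0.0365]
tool_rot: [[0.98, 0.2, -0.0], [0.2, -0.98, 0.001], [-0.0, -0.001, -1.0]]
contact_force: [-2.3, 4.0, 4.1]
grip_width: 0.0497
grasp_force: 30.0
```

Request:
jog_arm(targets="0 0 -0.15 0 0 0 1;0 0 -0.35 0 0 0 1;0 0 -0.6 0 0 0 1;0 0 -0.85 0 0 0 1;0 0 -1 0 0 0 1;0 0 -1 0 0 0 1;0 0 -1 0 0 0 1")

```text
clock: 15.35
ee_pos: [0.6067, -0.2319, 0.2337]
tool_rot: [[0.98, 0.199, -0.003], [0.199, -0.98, 0.001], [-0.003, -0.002, -1.0]]
contact_force: [-0.1, 0.4, -3.1]
grip_width: 0.05
grasp_force: 30.0
```

Run:
```python
from bench import get_obs,optics
from h import *
np.set_printoptions(precision=4,suppress=True)
o=get_obs();print(o["ee_pos"]);c=np.array([.8077,.5896])
for x in (-.1,.105+.02-.02):print(row(o,[*(np.array([.4622,.0795])+x*c),.25],-.94))
```

```text
[ 0.6067 -0.2319  0.2337]
[-0.8522 -1.4616 -0.0761 -0.0004  0.0004 -0.0684]
[ 0.0796 -1.8886 -0.078  -0.0004  0.0004 -0.0684]
```

Request:
jog_arm(targets="0 -0.15 -0.08 0 0 -0.01 1;0.02 -0.35 -0.1 0 0 -0.02 1;0.03 -0.55 -0.1 0 0 -0.035 1;0.04 -0.75 -0.1 0 0 -0.05 1;0.04 -0.95 -0.1 0 0 -0.068 1;0.04 -1 -0.1 0 0 -0.068 1;0.04 -1 -0.1 0 0 -0.068 1")

```text
clock: 16.23
ee_pos: [0.575, -0.0344, 0.2547]
tool_rot: [[0.809, 0.588, -0.002], [0.588, -0.809, 0.0], [-0.002, -0.001, -1.0]]
contact_force: [0.2, -0.5, -2.3]
grip_width: 0.0499
grasp_force: 30.0
```

Run:
```python
from bench import get_obs,optics
from h import *
np.set_printoptions(precision=4,suppress=True)
o=get_obs();print(o["ee_pos"]);c=np.array([.8077,.5896])
print(row(o,[*(np.array([.4622,.0795])+.1054*c),.25],-.94))
```

```text
[ 0.575  -0.0344  0.2547]
[ 0.4052 -0.7935  0.0241 -0.0002  0.0003 -0.0004]
```

Request:
jog_arm(targets="0.08 -0.2 0 0 0 0 1;0.18 -0.4 0 0 0 0 1;0.28 -0.6 0 0 0 0 1;0.39 -0.78 0 0 0 0 1;0.4 -0.793 0 0 0 0 1;0.4 -0.793 0 0 0 0 1;0.4 -0.793 0 0 0 0 1")

```text
clock: 17.1
ee_pos: [0.5475, 0.1393, 0.2561]
tool_rot: [[0.81, 0.586, -0.0], [0.586, -0.81, -0.0], [-0.001, 0.0, -1.0]]
contact_force: [0.5, 0.2, -4.1]
grip_width: 0.0497
grasp_force: 30.0
```

Run:
```python
from bench import get_obs,optics
from h import *
np.set_printoptions(precision=4,suppress=True)
o=get_obs();print(o["ee_pos"]);c=np.array([.8077,.5896])
print(row(o,[*(np.array([.4622,.0795])+.1054*c),.1225],-.94))
d=optics.get_image("wrist"); cv2.imwrite("pics/w4.png",d["image"][:,:,::-1])
w=.107
print(proj(d,T([.4622,.0795,.6306],[(.105,w,.08),(.105,-w,.08),(.205,w,.193),(.205,-w,.193)])))
```

```text
[0.5475 0.1393 0.2561]
[ 0.0065 -0.01    0.6681  0.      0.0001 -0.0007]
[[170.0091 170.7137]
 [337.1616 169.9885]
 [117.8405  79.1684]
 [385.8902  77.9686]]
```

View pics/w4.png

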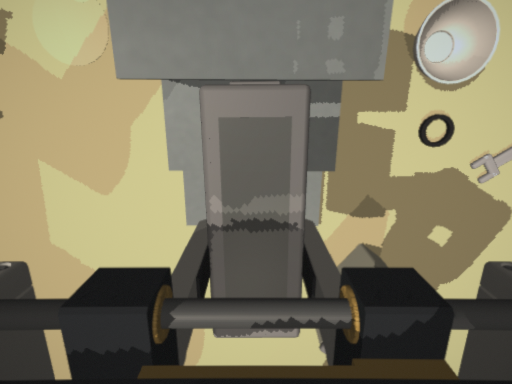

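The roof edge at row 79 and the high edge at row 170 match the model to about 1 px, and the tub is square. Lower, then slide in.

Request:
jog_arm(targets="0.006 -0.01 0.15 0 0 0 1;0.006 -0.01 0.3 0 0 0 1;0.006 -0.01 0.45 0 0 0 1;0.006 -0.01 0.57 0 0 0 1;0.006 -0.01 0.64 0 0 0 1;0.006 -0.01 0.66 0 0 0 1;0.006 -0.01 0.66 0 0 0 1;0.006 -0.01 0.66 0 0 0 1")

```text
clock: 18.15
ee_pos: [0.5478, 0.1431, 0.1256]
tool_rot: [[0.809, 0.588, 0.002], [0.588, -0.809, 0.0], [0.002, 0.001, -1.0]]
contact_force: [0.2, -0.4, -2.5]
grip_width: 0.0501
grasp_force: 30.0
```

Run:
```python
from bench import get_obs,optics
from h import *
np.set_printoptions(precision=4,suppress=True)
o=get_obs();print(o["ee_pos"]);c=np.array([.8077,.5896])
for x,z in((.1054,.1205),(.1554,.1205),(.1554,.117)):print(row(o,[*(np.array([.4622,.0795])+x*c),z],-.94))
```

```text
[0.5478 0.1431 0.1256]
[-0.0062  0.0047  0.0257  0.0002 -0.0003 -0.0004]
[ 0.2438  0.0042  0.0262  0.0002 -0.0003 -0.0004]
[ 0.2438  0.0042  0.0437  0.0002 -0.0003 -0.0004]
```

Request:
jog_arm(targets="0 0 0.015 0 0 0 1;0.04 0.004 0.025 0 0 0 1;0.09 0.004 0.025 0 0 0 1;0.14 0.004 0.025 0 0 0 1;0.19 0.004 0.025 0 0 0 1;0.23 0.004 0.025 0 0 0 1;0.244 0.004 0.03 0 0 0 1;0.244 0.004 0.038 0 0 0 1;0.244 0.004 0.042 0 0 0 1;0.244 0.004 0.042 0 0 0 1;0.244 0.004 0.042 0 0 0 1")

```text
clock: 19.52
ee_pos: [0.5869, 0.1711, 0.1165]
tool_rot: [[0.809, 0.588, 0.0], [0.588, -0.809, 0.0], [0.0, 0.0, -1.0]]
contact_force: [-1.1, 0.4, 1.3]
grip_width: 0.0497
grasp_force: 30.0
```

Run:
```python
from bench import get_obs,optics
from h import *
np.set_printoptions(precision=4,suppress=True)
o=get_obs();print(o["ee_pos"],o["contact_force"]);c=np.array([.8077,.5896])
print(row(o,[*(np.array([.4622,.0795])+.1554*c),.117],-.94))
ims=[]
for n in("side","scene"):
    d=optics.get_image(n); uv=proj(d,T([.4622,.0795,.6306],[(.105,w,z) for w in(-.107,-.025,.025,.107) for z in(.08,.16)]+[(0,-.025,.012),(0,.025,.012)]))
    m=uv.mean(0).astype(int); a,b=m-[50,60]; im=d["image"][b:b+120,a:a+100,::-1]
    print(n,((uv-[a,b])*4+[400*(n=="scene"),0]).round(0).tolist()); ims.append(cv2.resize(im,None,fx=4,fy=4,interpolation=cv2.INTER_CUBIC))
cv2.imwrite("pics/f2.png",np.clip(np.hstack(ims)*1.5,0,255).astype(np.uint8))
```

```text
[0.5869 0.1711 0.1165] [-1.0694  0.4172  1.339 ]
[ 0.0032  0.0024 -0.0024  0.     -0.     -0.0004]
side [[389.0, 284.0], [388.0, 163.0], [254.0, 257.0], [247.0, 138.0], [176.0, 241.0], [165.0, 123.0], [51.0, 217.0], [35.0, 101.0], [189.0, 459.0], [109.0, 440.0]]
scene [[669.0, 384.0], [681.0, 273.0], [640.0, 289.0], [649.0, 178.0], [624.0, 236.0], [632.0, 126.0], [600.0, 156.0], [605.0, 47.0], [464.0, 391.0], [454.0, 337.0]]
```

View pics/f2.png

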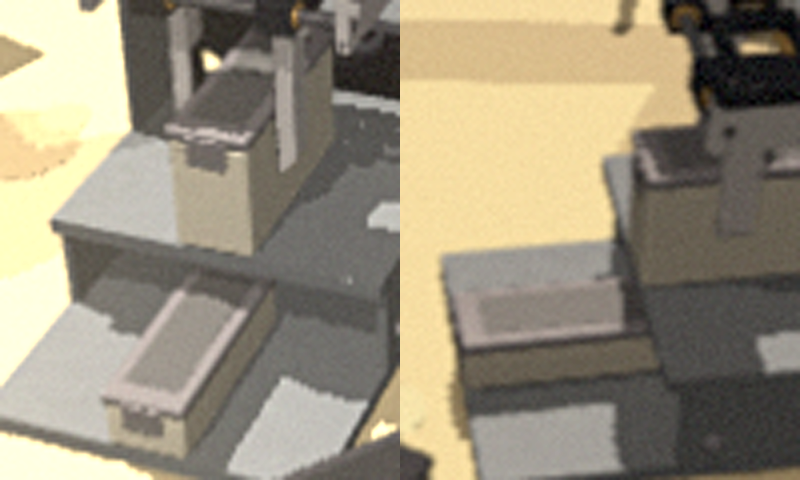

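Run:
```python
from bench import optics
from h import *
from scipy.ndimage import map_coordinates
xs=np.arange(-20,17,2)/1e3; print("x mm   ",*[f"{int(round(x*1e3)):4d}" for x in xs])
for n in("side","scene"):
    d=optics.get_image(n); g=d["image"].astype(float).mean(2)
    for x0,z,nm in((.105,.08,"hi"),(0,.012,"lo")):
        for y in (.09,.075,.05,.015,0,-.015,-.04,-.06,-.09):
            v=0
            for dy in(-.004,0,.004):
                uv=proj(d,T([.4622,.0795,.6306],[(x0+x,y+dy,z) for x in xs])); v=v+map_coordinates(g,[uv[:,1],uv[:,0]],order=1)/3
            print(n,nm,f"{y:6.3f}",*[f"{int(a):4d}" for a in v])
```

```text
x mm     -20  -18  -16  -14  -12  -10   -8   -6   -4   -2    0    2    4    6    8   10   12   14   16
side hi  0.090  111   95   82   75   74   74   74   74   79   92  110  124  129  129  129  129  129  129  129
side hi  0.075   57   58   60   66   72   74   74   74   80   96  115  126  129  130  130  129  129  129  128
side hi  0.050   62   62   65   69   72   73   72   73   80   96  113  125  128  129  128  127  128  128  128
side hi  0.015   60   61   64   67   70   71   72   71   71   74   79   92  104  109  110  109  110  110  110
side hi  0.000   55   57   62   67   70   72   72   71   70   69   74   90  102  107  110  110  110  110  110
side hi -0.015   52   55   61   67   70   70   71   71   70   70   77   91  102  105  104  100   97   95   92
side hi -0.040   54   56   60   65   69   70   71   70   71   72   73   72   73   73   73   73   74   74   74
side hi -0.060   57   59   63   66   69   70   70   70   70   71   72   73   73   73   73   73   72   72   73
side hi -0.090   57   59   62   65   68   69   71   72   73   73   73   73   74   75   73   73   73   73   74
side lo
[... 2280 characters left out ...]
  82   96  104  106  106  106  101
scene lo  0.015  140  139  140  141  140  140  142  139  126   98   62   49   55   65   71   72   72   71   71
scene lo  0.000  140  141  140  140  141  141  139  132  110   79   58   55   61   64   63   63   63   62   62
scene lo -0.015  141  140  140  141  136  125  111   93   78   63   55   56   59   61   59   57   58   60   59
scene lo -0.040  141  141  142  138  122  100   82   75   71   61   51   50   52   53   53   53   52   50   51
scene lo -0.060  140  140  140  140  137  122  102   84   77   79   90  103  107  108  108  107  106  107  107
scene lo -0.090  140  140  140  140  140  141  141  136  114   91   91  102  108  108  108  108  108  108  108
```

In the side view the board edges sit at about −1.3 mm. The tub fronts are at about +2 mm (deep) and +1 mm (flat), partly because of rounded lower corners. I'll pull the deep tub out 1.5 mm, release it and retreat.

Request:
jog_arm(targets="-0.004 0 0 0 0 0 1;-0.008 0 0 0 0 0 1;-0.008 0 0 0 0 0 1;-0.008 0 0 0 0 0 -0.2;-0.008 0 0 0 0 0 -0.2;-0.008 0 0 0 0 0 -0.5;-0.008 0 0 0 0 0 -1;-0.008 0 0 0 0 0 -1;-0.008 0 0 0 0 0 -1;-0.008 0 -0.05 0 0 0 -1;-0.008 0 -0.2 0 0 0 -1;-0.008 0 -0.4 0 0 0 -1;-0.008 0 -0.65 0 0 0 -1;-0.2 0 -0.9 0 0 0 -1;-0.45 0.2 -0.95 0 0 0 -1;-0.6 0.4 -0.95 0 0 0 -1;-0.6 0.4 -0.95 0 0 0 -1;-0.6 0.4 -0.95 0 0 0 -1")

```text
clock: 21.98
ee_pos: [0.5368, 0.0362, 0.3065]
tool_rot: [[0.809, 0.588, 0.0], [0.588, -0.809, 0.0], [0.001, -0.0, -1.0]]
contact_force: [-1.0, 1.1, -0.2]
grip_width: 0.0943
grasp_force: 0.0
```

Run:
```python
from bench import optics,get_obs
from h import *
print(get_obs()["clock"],get_obs()["ee_pos"],get_obs()["grip_width"])
ims=[]
for n in("side","scene"):
    d=optics.get_image(n); uv=proj(d,T([.4622,.0795,.6306],[(.105,0,.08)]))
    a,b=uv[0].astype(int)-[60,70]; ims.append(cv2.resize(d["image"][b:b+150,a:a+100,::-1],None,fx=4,fy=4,interpolation=cv2.INTER_CUBIC))
cv2.imwrite("pics/f3.png",np.clip(np.hstack(ims)*1.4,0,255).astype(np.uint8))
```

```text
21.975 [0.53683964 0.03620624 0.30645676] 0.09426918193173155
```

View pics/f3.png

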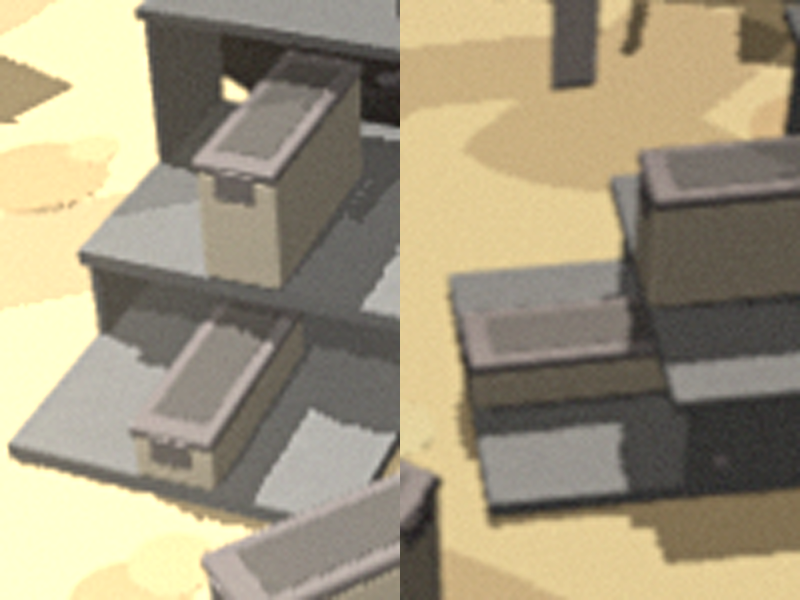

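Both tubs stand upright and square under their sheets, with their front ends at the board edges (deep front bottom at (205–280, 280), flat at (140–212, 480)). The gripper is clear, so I'm handing in.

```bash
python3 -c "
from bench import order
print(order.hand_in())"
```

```text
the job is handed in; nothing more can be done
None
```

The flat tub is on the low tier and the deep tub on the upper tier, both upright and square with front ends within about 3 mm of the board edges; I let go and handed in at about 22 s (no verdict was returned).

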